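Clamp the lint strainer's cover shut

ROBOT

A 6-joint arm with a two-finger parallel gripper is mounted at the origin on the work surface. World frame = base frame: x ahead of the robot, y to its left, z up, the work surface at z = 0. Lengths are in mm, angles in rad, forces in N, time in s.
With the tool pointing down it reaches from about 350 to 775 mm from the base axis. Payload 7.3 kg.
Tool frame: the origin (TCP) lies between the finger pads; the fingertips stand 14 mm ahead of it and the grasp point (between the pads) lies 5 mm behind it; z points along the fingers, y is the line along which they close (so a half turn about z gives the same grasp; the last joint's range is limited). The gripper opens to 92 mm and grips with 3 to 60 N. Pads are 19 mm wide; open, the fingers measure 130 mm over their backs; the gripper's body (75 mm by 190 mm) begins 47 mm behind the grasp point.
Start: joints at [-0.146, 0.342, 1.524, -0, 1.275, -0.146], TCP at [525.018, 0.02, 240.741] pointing down, gripper open.
Joint ranges: [-2.53, 2.53], [-0.77, 2.02], [0.04, 2.7], [-1, 4.14], [0.28, 2.66], [-3.11, 3.11]. Speed limits (rad/s): [2.57, 2.57, 3.14, 3.14, 3.14, 3.14].

INTERFACE

Orientations are given as [roll, pitch, yaw] about the fixed x, y, z axes, in that order (R = Rz(yaw) Ry(pitch) Rx(roll)).
In Python, from plant import get_obs, cams, close_job gives the robot as it stands. The module is installed in compiled form; this text tells all that it offers.
- The arm moves only by the shell command python3 -m creep 'ROWS'. ROWS is JSON, a list of rows, each an object of numbers: "hand": the opening, from 0 (shut) to 1 (fully open); "tx", "ty", "tz": the shift along the tool's x, y, z in m; "spin": the turn about the tool's z in degrees. In form: [{"hand": .., "tx": .., "ty": .., "tz": .., "spin": ..}, ...]. A call has 1 to 5 rows; each row shifts and turns the commanded pose from where the row before left it, along the tool's axes as they then stand; what a row does not reach is not made up. A row lasts 1/8 s, in which the tool goes at most 62.5 mm and 10.7 degrees, less where a joint would pass 70% of its speed; a pose out of reach is approached as far as the arm can. A call is refused whole if a number of a shift passes 0.0625 or a number of a turn 10.7, either way. A call with a gripper value outside its range is refused whole. The fingers move at their own pace and stop on an object; the grip force is fixed at half the most. Time passes only in rows, so rows that do not move let the fingers close. It gives the time, the measured TCP pose, the force, the opening and the grip force at its end, in the units of the state.
- get_obs(): the state, without advancing time (a new reading comes with each control period).
- cams.capture(name): name is "scene" or "side" or "wrist"; returns a dict with "color" (480x640x3 uint8, red, green, blue), "K" (3x3 intrinsics, pixels), "R" (3x3) and "t" (3): a world point X has camera coordinates R X + t. Camera axes: x right, y down, z forward; pixel columns grow to the right and rows downward; lengths in mm; the calibration is good to about 2 mm. A picture is of the moment at which its call begins. There is no depth.
- close_job(): hands the job in; it is judged then, once.
The state is a dict: "time": time; "joint_positions": joint angles; "dq": joint speeds; "tau": joint torques, N m; "tool_pos": TCP position; "tcp_rot": TCP orientation; "contact_force": force on the tool from outside, world axes, zero at the start; "moment": the same for the moment, N m; "grip_width": finger opening in mm; "finger_force": force on a finger pad.
Only numpy, scipy, OpenCV 4.12 (cv2) and the standard library are available. Lean on these libraries where they do the work, as an engineer would, in place of code of your own. Each camera call takes 0.05 s, during which the arm holds its last target. There are 200 camera calls.

TASK

The cover of the lint strainer on the counter is already seated, but not clamped. With a finger, push the strap round until it lies fully home over the cover with its end in the catch, then push the ball-ended cam lever on it all the way down so that the cover is clamped. Nothing needs gripping: leave the cover in its seat and do not disturb the other things on the counter.

Things in the scene. Friction and masses are not known exactly. Their poses are not given: they have to be found in the camera images.
- strainer: Fixed steel lint strainer pot, 148 mm across its flange, whose top is at 100 mm height; a 6 mm rim on it surrounds the cover. Origin at the centre of its foot, on the counter. Its frame: z up; x along the two pipe ports (reaching 156 mm either side, below 85 mm height); strap hinge at +y, catch at -y.
- cover: Loose aluminium cover disc (0.5 kg, 132 mm across, 10 mm thick) seated on the pot's flange inside the rim, with a boss 36 mm across in its middle whose top is at 114 mm height and two dark finger slots. Origin at the centre of its underside (100 mm height). It must stay where it is.
- strap_pin (a point): Point on the strap's vertical hinge pin, at the strap's mid-height, 134 mm above the counter; 85 mm from the pot's centre along the strainer's +y.
- strap_push (a point): Point on the strap's centre line, mid-height, 135 mm from the pin; moves with the strap. A finger pushes the strap's side here. The strap is straight, steel, 28 mm wide with flat upright sides, 20 mm high (124 to 144 mm above the counter, 14 mm clear over the cover's disc).
- strap_tip (a point): Centre of the strap's free end face, 195 mm from the pin.
- catch (a point): Middle of the catch that takes the strap's end: 107 mm from the pot's centre along the strainer's -y, at strap height (134 mm). It has an upright on its far (+x of the strainer) side and a nib above, up to 154 mm height, and is open towards the strainer's -x.
- strap (a joint): Angle of the strap about its pin, rad: 0 = fully home over the cover (pointing along the strainer's -y, its end in the catch, at its stop); positive = swung aside towards the strainer's -x (1.5 = all the way). At angle q it points along (-sin q, -cos q) in the strainer's frame. Friction keeps it where it is left; about 1 N at strap_push moves it.
- lever_pivot (a point): The cam lever's pivot pin, level, across the strap, 85 mm from the strap's pin (over the pot's centre when the strap is home), 136 mm above the counter. The pin is sprung: it rides up some 2 mm as the cam bears down.
- lever_knob (a point): Centre of the metal ball (24 mm diameter) on the end of the lever (11 mm round bar), 83.5 mm from the pivot. Raised: 27 deg past upright, leaning to the strap's hinge, 210 mm above the counter. It swings in the strap's upright plane towards the strap's free end. Fully down: 80 mm out from the pivot towards that end, 24 mm above the pivot, some 5 mm clear of the strap.
- cam_lever (a joint): Angle of the cam lever, rad: 0 = raised, released; 1.75 = fully down at its stop, cover clamped. It stays where it is left; about 1.5 N at the knob moves it at first. From about 0.8 on the cam bears on the cover and it gets stiffer: 5 to 8 N at the knob, easing at the very end. It must not be pushed down before the strap is home.
- cam: The eccentric steel cam (36 mm disc, 14 mm wide) at the foot of the lever, between the strap's cheeks; with the lever down it presses on the cover's boss. Origin on the lever's pivot.
- lint_basket: Bystander: spare perforated steel basket, 94 mm across its rim, 63 mm high, standing near the strainer; origin under its centre.
- dosing_cup: Bystander: white plastic mug-shaped dosing cup, 68 mm across, 62 mm high, handle to its +y; origin under its centre.
- lint_brush: Bystander: brush with wooden handle, 190 mm long, lying; origin under its middle.
- softener_jar: Bystander: glass jar with white cap, 68 mm across, 85 mm high; origin under its centre.
- detergent_bottle: Bystander: white bottle with blue cap, 80 mm across, 210 mm high; origin under its centre.
- spray_bottle: Bystander: grey spray bottle with white head, 74 mm across, 193 mm high; origin under its centre.
- clothes_peg: Bystander: wooden clothes peg, 75 mm long, lying; origin under its middle.

How it is judged:
By the outcome, as a careful person would: the job done as asked, in the order asked, and still so for the second after the job is handed in, with the robot touching nothing.
It also fails if it takes over 54 s, if anything falls off the work surface, if the arm or the gripper's body presses on something with over 40 N, if the wrist force passes 120 N, or if a joint passes its speed limit or range.

## Working session

There is one attempt and no reset: what is moved stays moved. The work goes in short steps, Python scripts to look and compute and a shell command to move; the robot and the scene stay as the last step left them, time stands still between calls to the robot, and variables do not carry over. Pictures are saved under pics/ and viewed, at most 10 in all, crops included, and the job is handed in when it is done.

```bash
mkdir -p pics
cat > h.py <<'E'
import numpy as np,cv2
from plant import get_obs,cams
def snap(n,f):
    c=cams.capture(n); cv2.imwrite(f'pics/{f}.png',c['color'][:,:,::-1]); np.savez(f'pics/{f}.npz',K=c['K'],R=c['R'],t=c['t']); return c
def ray(c,u,v):
    R=c['R'];o=-R.T@c['t'];d=R.T@np.linalg.solve(c['K'],[u,v,1.]);return o,d/np.linalg.norm(d)
def onz(c,u,v,z):
    o,d=ray(c,u,v);return o+d*(z-o[2])/d[2]
def tri(l):
    A=0;b=0
    for c,u,v in l:
        o,d=ray(c,u,v);P=np.eye(3)-np.outer(d,d);A=A+P;b=b+P@o
    return np.linalg.solve(A,b)
def proj(c,X):
    p=c['K']@(c['R']@np.array(X,float)+c['t']);return p[:2]/p[2]
E
python3 - <<'E'
from h import *
for n in('scene','side'):
    c=snap(n,n+'1');print(n,-c['R'].T@c['t'],c['R'][2])
o=get_obs();print(o['tool_pos'],o['tcp_rot'],o['time'],o['contact_force'],o['grip_width'])
E
```

```text
scene [1527.30451181 -415.43689441 1450.65790275] [-0.592008    0.24238731 -0.76861884]
side [  12.78773699 -924.80661761  737.19092793] [ 0.41993087  0.77369891 -0.47439231]
[5.24647158e+02 8.14500318e-02 2.40114471e+02] [-3.14020697e+00 -2.28596213e-04  1.57078466e+00] 0.1 [-0.94051977 -0.50257235  0.46196405] 91.55256289719165
```

View pics/scene1.png

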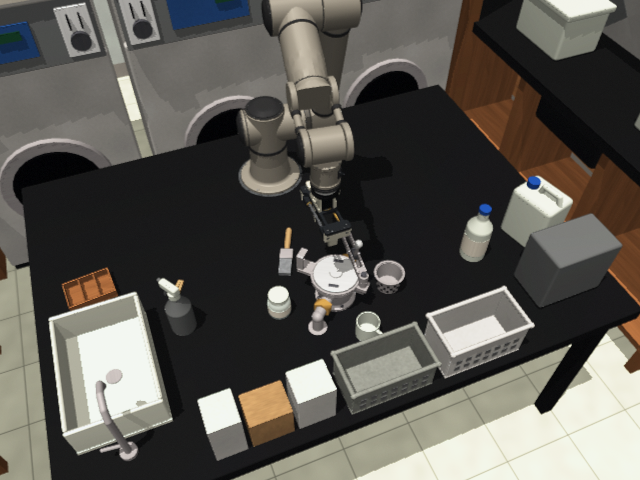

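View pics/side1.png

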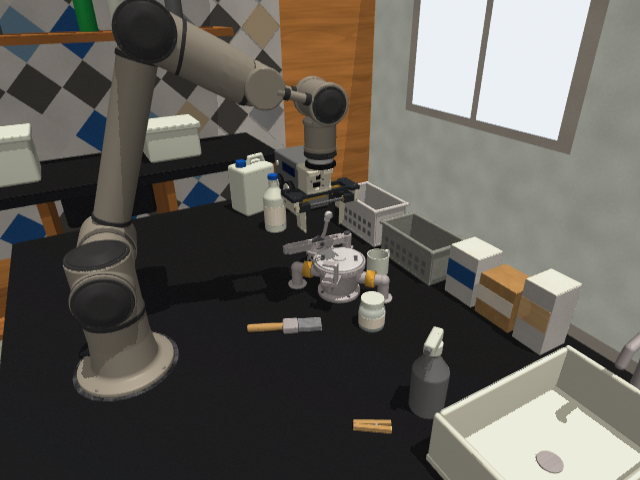

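The strainer is at about scene (335,280) and side (338,270), and the strap is swung back towards the robot. The gripper partly hides it, so I'll zoom in on both views.

Run:
```python
from h import *
a=cv2.imread('pics/scene1.png')[215:345,255:415];b=cv2.imread('pics/side1.png')[195:315,270:410]
a=cv2.resize(a,(640,520),interpolation=cv2.INTER_CUBIC);b=cv2.resize(b,(640,549),interpolation=cv2.INTER_CUBIC)
cv2.imwrite('pics/a1.png',a);cv2.imwrite('pics/b1.png',b)
```

```text
(no output)
```

View pics/a1.png

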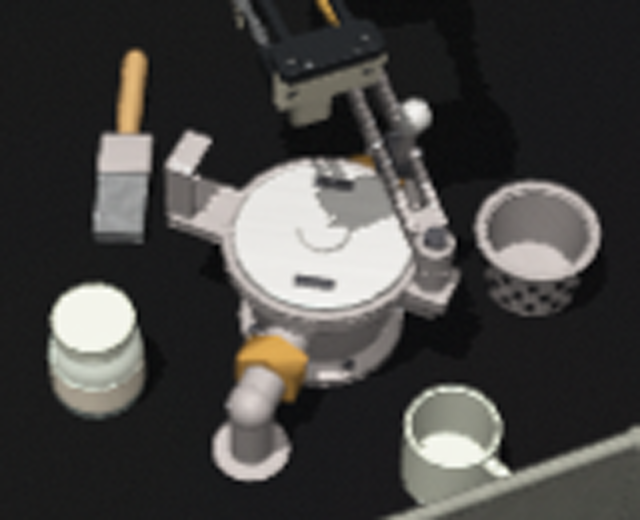

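View pics/b1.png

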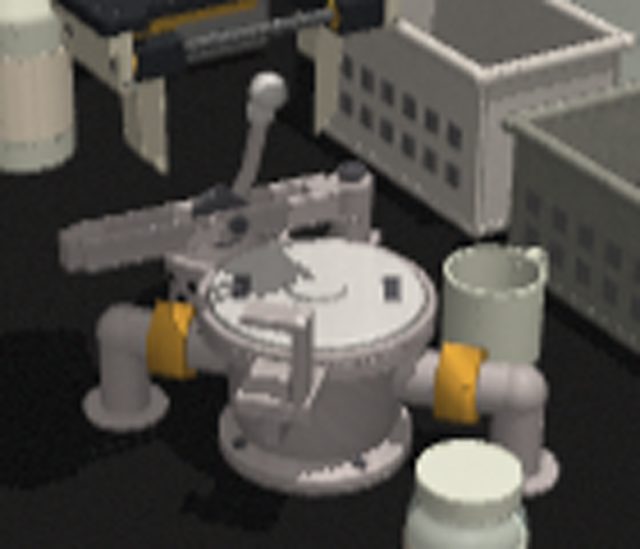

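The dark pin cap is at a(436,240) / b(352,170), and the knob at a(415,115) / b(268,92). The cover centre is near a(322,236) / b(320,297). The catch is on the left in the scene view, a(185,170). I'll triangulate these.

Run:
```python
from h import *
S=dict(np.load('pics/scene1.npz'));D=dict(np.load('pics/side1.npz'))
fa=lambda u,v:(S,255+u/4,215+v/4); fb=lambda u,v:(D,270+u/4.571,195+v/4.571)
g={}
for n,p,q in [('pincap',(436,238),(352,170)),('knob',(415,115),(268,92)),('cover',(322,234),(320,297)),('catchtop',(190,150),(285,320)),('jarcap',(94,318),(468,470))]:
    g[n]=tri([fa(*p),fb(*q)]);print(n,g[n].round(1))
print('cover@110',onz(*fa(322,234),110).round(1),onz(*fb(320,297),110).round(1))
c=g['cover'];p=g['pincap'];k=g['knob']
y=(p-c)[:2];print('dist',np.hypot(*y),'yaw of +y deg',np.degrees(np.arctan2(y[1],y[0])))
s=(k-p)[:2];print('knob-pin',np.hypot(*s),np.degrees(np.arctan2(s[1],s[0])))
print('strap tip left@134',onz(*fb(63,250),134))
w=cams.capture('wrist');cv2.imwrite('pics/w1.png',w['color'][:,:,::-1]);np.savez('pics/w1.npz',K=w['K'],R=w['R'],t=w['t'])
```

```text
pincap [651.2  68.5 145.9]
knob [592.5  75.  212.3]
cover [588.8   7.5 102.2]
catchtop [516.6 -68.2 148.4]
jarcap [ 580.  -166.2   80. ]
cover@110 [593.1   6.1 110. ] [581.7  -5.8 110. ]
dist 87.33150705319784 yaw of +y deg 44.32786587094922
knob-pin 59.08376538402708 173.68996892756695
strap tip left@134 [454.84807821  87.00088173 134.        ]
```

View pics/w1.png

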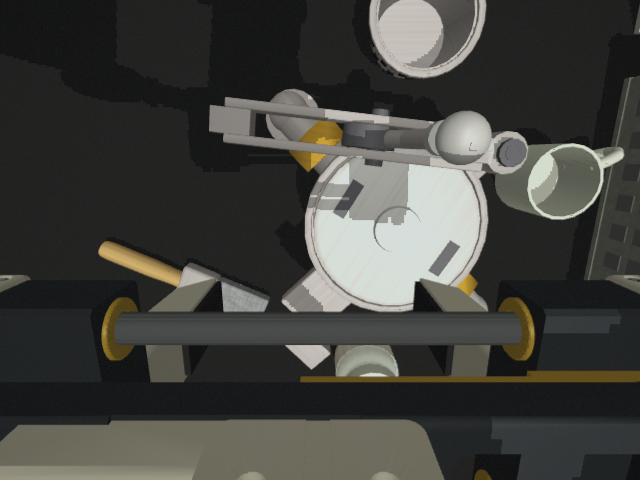

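The wrist view is clear. The pin cap is at (512,152), the knob at (465,137), the boss at (398,229), the strap's end at (211,118) and the cover's circle at centre (396,228).

Run:
```python
from h import *
W=dict(np.load('pics/w1.npz'))
P={n:onz(W,u,v,z) for n,u,v,z in [('pin',512,152,148),('knob',465,137,210),('boss',398,229,114),('disc',396,220,110),('tip',211,118,144),('catch',300,325,154)]}
for n in P:print(n,P[n].round(1))
d=lambda a,b:(lambda s:(np.hypot(*s).round(1),np.degrees(np.arctan2(s[1],s[0])).round(1)))((P[b]-P[a])[:2])
print('boss->pin',d('boss','pin'),'pin->tip',d('pin','tip'),'pin->knob',d('pin','knob'))
print(get_obs()['tcp_rot'])
```

```text
pin [651.3  69.4 148. ]
knob [595.3  76.1 210. ]
boss [588.3  11.1 114. ]
disc [587.2  17.5 110. ]
tip [456.7  90.5 144. ]
catch [512.8 -50.8 154. ]
boss->pin (np.float64(85.8), np.float64(42.7)) pin->tip (np.float64(195.8), np.float64(173.8)) pin->knob (np.float64(56.5), np.float64(173.1))
[-3.14045943e+00 -1.75967661e-04  1.57079943e+00]
```

The scene and wrist views agree: pin about (651,69), strainer +y at about 43°, strap pointing at about 174°, so q is about 0.86. I'll close the hand, move to the strap's outer side (+y) and turn the tool so its y axis is square to the strap.

```bash
python3 -m creep '[{"hand":0,"tz":-0.03},{"hand":0,"tx":0.035},{"hand":0,"tx":0.035},{"hand":0,"tx":0.035},{"hand":0,"tx":0.034}]'
python3 -m creep '[{"hand":0,"spin":10.7},{"hand":0,"spin":10.7},{"hand":0,"spin":10.7},{"hand":0,"spin":10.7},{"hand":0,"spin":10.7}]'
python3 -m creep '[{"hand":0,"spin":10.7},{"hand":0,"spin":10.7},{"hand":0,"spin":10.7},{"hand":0,"spin":10.6},{"hand":0}]'
python3 - <<'E'
from h import *
S=dict(np.load('pics/scene1.npz'));print('deterg',onz(S,472,256,0),'spray',onz(S,183,330,0),'basket',onz(S,255+538/4,215+300/4,0))
o=get_obs();print(o['tool_pos'],o['tcp_rot'],o['joint_positions'],o['grip_width'],o['time'],o['contact_force'])
E
```

```text
deterg [6.16624850e+02 4.76502738e+02 2.27373675e-13] spray [ 539.96824184 -452.151952      0.        ] basket [637.66184189 169.80493109   0.        ]
[5.24703358e+02 5.54187025e-02 2.40220966e+02] [-3.14045943e+00 -1.75967661e-04  1.57079943e+00] [-1.46025325e-01  3.42524253e-01  1.52480787e+00  9.61622174e-06
  1.27540730e+00 -1.46031336e-01] 91.4250690915452 0.15 [-0.18227963  0.97980665 -0.38778308]invalid input at $[0]: expected keys hand, tx, ty, tz, spin
invalid input at $[0]: expected keys hand, tx, ty, tz, spin
invalid input at $[0]: expected keys hand, tx, ty, tz, spin
```

All the keys are required, so I'm resending with full rows.

```bash
python3 -m creep '[{"hand":0,"tx":0,"ty":0,"tz":-0.03,"spin":0},{"hand":0,"tx":0.035,"ty":0,"tz":0,"spin":0},{"hand":0,"tx":0.035,"ty":0,"tz":0,"spin":0},{"hand":0,"tx":0.035,"ty":0,"tz":0,"spin":0},{"hand":0,"tx":0.034,"ty":0,"tz":0,"spin":0}]'
python3 -m creep '[{"hand":0,"tx":0,"ty":0,"tz":0,"spin":10.7},{"hand":0,"tx":0,"ty":0,"tz":0,"spin":10.7},{"hand":0,"tx":0,"ty":0,"tz":0,"spin":10.7},{"hand":0,"tx":0,"ty":0,"tz":0,"spin":10.7},{"hand":0,"tx":0,"ty":0,"tz":0,"spin":10.7}]'
python3 -m creep '[{"hand":0,"tx":0,"ty":0,"tz":0,"spin":10.7},{"hand":0,"tx":0,"ty":0,"tz":0,"spin":10.7},{"hand":0,"tx":0,"ty":0,"tz":0,"spin":10.7},{"hand":0,"tx":0,"ty":0,"tz":0,"spin":10.6},{"hand":0,"tx":0,"ty":0,"tz":0,"spin":0}]'
python3 - <<'E'
from h import *
o=get_obs();print(o['joint_positions'])
E
```

```text
time: 0.78
tool_pos: [524.8, 140.1, 270.5]
tcp_rot: [-3.141, 0.0, 1.571]
contact_force: [0.7, -0.6, -0.2]
grip_width: 46.4
finger_force: 0.0
time: 1.4
tool_pos: [524.8, 139.0, 270.4]
tcp_rot: [-3.141, 0.001, 0.631]
contact_force: [0.7, 0.2, 0.3]
grip_width: 0.8
finger_force: 0.0
time: 2.02
tool_pos: [524.9, 139.0, 270.5]
tcp_rot: [3.141, 0.0, -0.107]
contact_force: [-0.5, -0.9, 0.3]
grip_width: 0.8
finger_force: 0.0
[ 1.17678186e-01  3.54356580e-01  1.42226034e+00 -3.27744021e-05
  1.36549495e+00  1.79507418e+00]
```

```bash
python3 -m creep '[{"hand":0,"tx":0,"ty":0,"tz":0.045,"spin":0},{"hand":0,"tx":0,"ty":0,"tz":0.045,"spin":0},{"hand":0,"tx":0,"ty":0,"tz":0.041,"spin":0},{"hand":0,"tx":0,"ty":0.01,"tz":0,"spin":0},{"hand":0,"tx":0,"ty":0.01,"tz":0,"spin":0}]'
python3 -m creep '[{"hand":0,"tx":-0.0024,"ty":0.0118,"tz":0,"spin":-5},{"hand":0,"tx":-0.0024,"ty":0.0118,"tz":0,"spin":-5},{"hand":0,"tx":-0.0024,"ty":0.0118,"tz":0,"spin":-5}]'
python3 - <<'E'
from h import *
snap('scene','s2');c=snap('wrist','w2');o=get_obs();print(o['tool_pos'],o['tcp_rot'],o['contact_force'])
E
```

```text
time: 2.65
tool_pos: [523.7, 118.5, 141.2]
tcp_rot: [-3.141, -0.002, -0.106]
contact_force: [0.6, 0.6, 0.1]
grip_width: 0.3
finger_force: 0.0
time: 3.02
tool_pos: [515.9, 83.2, 142.1]
tcp_rot: [3.141, -0.004, 0.157]
contact_force: [0.2, 0.8, -1.0]
grip_width: 0.4
finger_force: 0.5
[515.98400272  82.59790216 141.95121627] [ 3.14072308 -0.00385047  0.1536328 ] [-0.47057729  0.51917885  0.27292849]
```

View pics/w2.png

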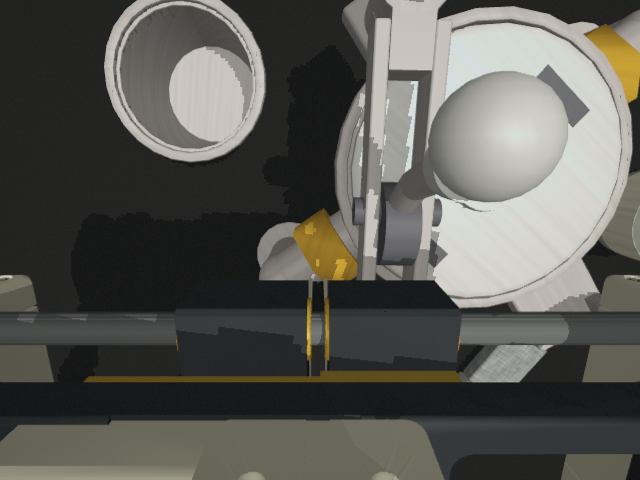

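In the wrist view the strap, at columns 365–440, runs parallel to the tool just right of the shut fingers and is following them. Next I'll continue the arc.

```bash
python3 -m creep '[{"hand":0,"tx":-0.0024,"ty":0.0118,"tz":0,"spin":-5},{"hand":0,"tx":-0.0024,"ty":0.0118,"tz":0,"spin":-5},{"hand":0,"tx":-0.0024,"ty":0.0118,"tz":0,"spin":-5},{"hand":0,"tx":-0.0024,"ty":0.0118,"tz":0,"spin":-5},{"hand":0,"tx":-0.0024,"ty":0.0118,"tz":0,"spin":-5}]'
python3 -m creep '[{"hand":0,"tx":-0.0024,"ty":0.0118,"tz":0,"spin":-5},{"hand":0,"tx":-0.001,"ty":0.006,"tz":0,"spin":-2.5},{"hand":0,"tx":0,"ty":0.002,"tz":0,"spin":0},{"hand":0,"tx":0,"ty":0,"tz":0,"spin":0}]'
```

```text
time: 3.75
tool_pos: [523.2, 24.4, 141.3]
tcp_rot: [3.14, -0.002, 0.591]
contact_force: [-0.4, 1.2, -0.5]
grip_width: -0.1
finger_force: 0.5
time: 4.25
tool_pos: [531.9, 6.8, 140.5]
tcp_rot: [3.14, -0.001, 0.719]
contact_force: [0.8, -1.0, -0.1]
grip_width: 0.4
finger_force: 0.0
```

```bash
python3 -m creep '[{"hand":0,"tx":0,"ty":0.003,"tz":0,"spin":-1.5},{"hand":0,"tx":0,"ty":0.002,"tz":0,"spin":0},{"hand":0,"tx":0,"ty":0,"tz":0,"spin":0}]'
python3 -m creep '[{"hand":0,"tx":0,"ty":0.002,"tz":0,"spin":0},{"hand":0,"tx":0,"ty":0,"tz":0,"spin":0}]'
```

```text
time: 4.62
tool_pos: [534.8, 3.1, 139.7]
tcp_rot: [-3.142, -0.0, 0.747]
contact_force: [-1.3, 0.1, -0.5]
grip_width: 0.1
finger_force: 0.4
time: 4.88
tool_pos: [535.0, 2.9, 139.7]
tcp_rot: [-3.138, 0.0, 0.747]
contact_force: [-4.1, 6.1, 4.9]
grip_width: 0.4
finger_force: 4.2
```

The stop is felt at about 7 N. I'll back off, rise and check.

```bash
python3 -m creep '[{"hand":0,"tx":0,"ty":-0.02,"tz":0,"spin":0},{"hand":0,"tx":0,"ty":0,"tz":-0.05,"spin":0},{"hand":0,"tx":0,"ty":0,"tz":-0.05,"spin":0},{"hand":0,"tx":0,"ty":0,"tz":-0.04,"spin":0},{"hand":0,"tx":0,"ty":0.0,"tz":0,"spin":0}]'
python3 - <<'E'
from h import *
snap('scene','s3');c=snap('wrist','w3');o=get_obs();print(o['tool_pos'],o['tcp_rot'],o['contact_force'])
E
```

```text
time: 5.5
tool_pos: [523.5, 16.6, 283.0]
tcp_rot: [3.136, -0.005, 0.747]
contact_force: [-0.9, -0.6, -0.5]
grip_width: 0.4
finger_force: 0.0
[521.91207309  16.66959806 279.25206774] [-3.14155846e+00  2.18476843e-04  7.47240893e-01] [ 0.81659839  0.00556619 -0.32543602]
```

View pics/w3.png

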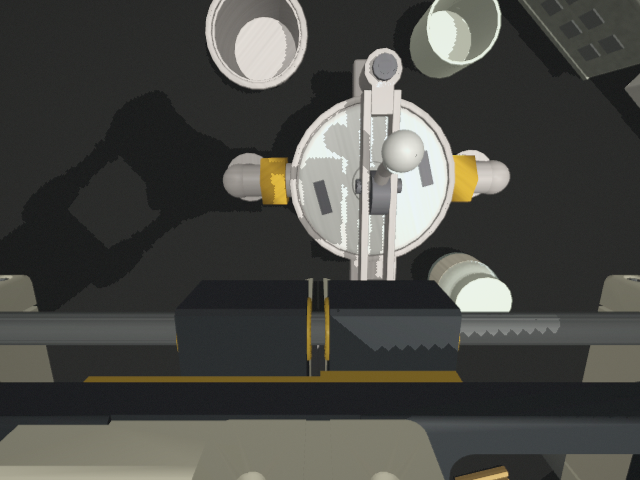

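The strap now runs straight across the cover, from the cap at (384,66) to (376,275), square to the ports (row ~177). The knob is at (403,151).

Run:
```python
from h import *
W=dict(np.load('pics/w3.npz'))
pin=onz(W,384,66,148);end=onz(W,376.5,275,144);knob=onz(W,403,151,210);piv=onz(W,379,186,136)
yl=onz(W,272,181,60);yr=onz(W,465,180,60)
for p in(pin,end,knob,piv):print(p.round(1))
a=lambda s:np.degrees(np.arctan2(s[1],s[0]))%360
print('strap',a(end-pin),'ports',a(yr-yl),'pin-knob',a(knob-pin),'pin-piv',a(piv-pin),np.hypot(*(knob-pin)[:2]),np.hypot(*(piv-pin)[:2]))
x=np.array([np.cos(.747),np.sin(.747)]);y=np.array([x[1],-x[0]]);t=get_obs()['tool_pos'][:2]
for p in(knob,pin):print('tool-frame off',(p[:2]-t)@x,(p[:2]-t)@y)
```

```text
[650.2  69.5 148. ]
[534.4 -40.5 144. ]
[608.6  27.3 210. ]
[588.5   9.2 136. ]
strap 223.54413478014203 ports 313.1098059676385 pin-knob 225.38748627673166 pin-piv 224.3130637289482 59.29096594404194 86.28440136797937
tool-frame off 70.83773700345048 51.082696174944324
tool-frame off 130.0682505884221 48.405962524011635
```

The strap lies at 223.5° and the ports imply 223.1°, so it is home. Next I'll go above and behind the knob on the hinge side, descend and push it towards the free end.

```bash
python3 -m creep '[{"hand":0,"tx":0.036,"ty":0.017,"tz":0,"spin":0},{"hand":0,"tx":0.036,"ty":0.017,"tz":0,"spin":0},{"hand":0,"tx":0.038,"ty":0.016,"tz":0,"spin":0},{"hand":0,"tx":0,"ty":0,"tz":0.035,"spin":0},{"hand":0,"tx":0,"ty":0,"tz":0.035,"spin":0}]'
python3 -m creep '[{"hand":0,"tx":-0.01,"ty":0,"tz":0,"spin":0},{"hand":0,"tx":-0.01,"ty":0,"tz":0,"spin":0},{"hand":0,"tx":-0.01,"ty":0,"tz":0,"spin":0},{"hand":0,"tx":-0.01,"ty":0,"tz":0,"spin":0},{"hand":0,"tx":-0.01,"ty":0,"tz":0,"spin":0}]'
python3 -m creep '[{"hand":0,"tx":-0.01,"ty":0,"tz":0.0,"spin":0},{"hand":0,"tx":-0.01,"ty":0,"tz":0.001,"spin":0},{"hand":0,"tx":-0.01,"ty":0,"tz":0.001,"spin":0},{"hand":0,"tx":0,"ty":0,"tz":0,"spin":0}]'
python3 - <<'E'
from h import *
a=snap('scene','s4')['color'];b=snap('side','d4')['color']
f=lambda i,r,c:cv2.resize(i[r:r+150,c:c+150,::-1],(400,400),interpolation=2)
cv2.imwrite('pics/ab4.png',np.hstack([f(a,200,260),f(b,180,270)]))
E
```

```text
time: 6.22
tool_pos: [636.5, 54.8, 206.2]
tcp_rot: [-3.139, 0.002, 0.747]
contact_force: [0.1, -0.2, 0.1]
grip_width: 0.1
finger_force: 0.0
time: 6.85
tool_pos: [600.2, 19.7, 210.6]
tcp_rot: [3.14, -0.001, 0.747]
contact_force: [0.9, 0.6, -0.0]
grip_width: 0.2
finger_force: 0.7
time: 7.35
tool_pos: [578.0, -0.3, 207.6]
tcp_rot: [-3.141, 0.0, 0.746]
contact_force: [0.5, 1.6, -0.5]
grip_width: 0.6
finger_force: 0.8
```

View pics/ab4.png

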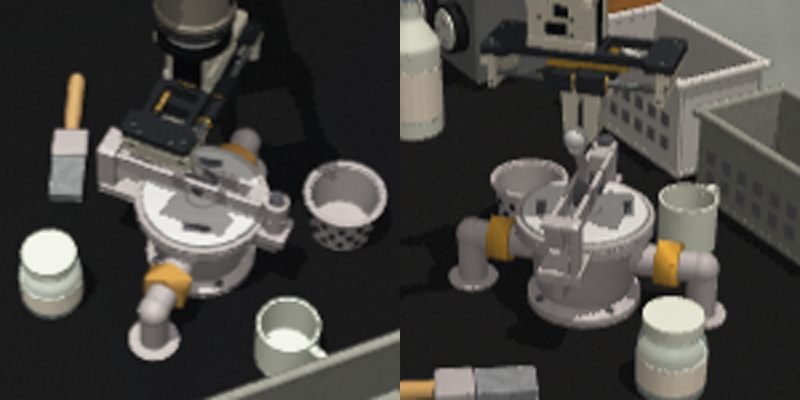

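Both views show the strap's end in the catch, and the knob (575,143) is now just past upright ahead of the fingers. I'll carry on pushing.

```bash
python3 -m creep '[{"hand":0,"tx":-0.008,"ty":0,"tz":0.001,"spin":0},{"hand":0,"tx":-0.008,"ty":0,"tz":0.002,"spin":0},{"hand":0,"tx":-0.008,"ty":0,"tz":0.003,"spin":0},{"hand":0,"tx":0,"ty":0,"tz":0,"spin":0}]'
python3 - <<'E'
from h import *
o=get_obs();print(o['contact_force'])
E
```

```text
time: 7.95
tool_pos: [561.1, -16.3, 201.9]
tcp_rot: [3.141, -0.001, 0.747]
contact_force: [2.2, 2.9, 1.2]
grip_width: 0.2
finger_force: 1.5
[2.19773485 2.91882505 1.17336466]
```

```bash
python3 -m creep '[{"hand":0,"tx":0.01,"ty":0,"tz":0,"spin":0},{"hand":0,"tx":0,"ty":0,"tz":-0.035,"spin":0},{"hand":0,"tx":-0.025,"ty":0,"tz":0,"spin":0},{"hand":0,"tx":-0.014,"ty":0,"tz":0,"spin":0},{"hand":0,"tx":0,"ty":0,"tz":0,"spin":0}]'
python3 -m creep '[{"hand":0,"tx":0,"ty":0,"tz":0.01,"spin":0},{"hand":0,"tx":-0.002,"ty":0,"tz":0.006,"spin":0},{"hand":0,"tx":-0.003,"ty":0,"tz":0.006,"spin":0},{"hand":0,"tx":0,"ty":0,"tz":0,"spin":0}]'
```

```text
time: 8.57
tool_pos: [539.1, -36.5, 236.4]
tcp_rot: [-3.141, 0.001, 0.746]
contact_force: [0.0, -0.0, -0.2]
grip_width: 0.5
finger_force: 0.0
time: 9.07
tool_pos: [535.5, -40.1, 215.0]
tcp_rot: [3.141, 0.001, 0.747]
contact_force: [-3.3, -3.5, 6.0]
grip_width: 0.6
finger_force: 3.1
```

```bash
python3 -m creep '[{"hand":0,"tx":0,"ty":0,"tz":-0.008,"spin":0},{"hand":0,"tx":0.009,"ty":0,"tz":0,"spin":0},{"hand":0,"tx":0,"ty":0,"tz":0.008,"spin":0},{"hand":0,"tx":0,"ty":0,"tz":0.005,"spin":0},{"hand":0,"tx":0,"ty":0,"tz":0,"spin":0}]'
python3 -m creep '[{"hand":0,"tx":-0.002,"ty":0,"tz":0.005,"spin":0},{"hand":0,"tx":-0.002,"ty":0,"tz":0.005,"spin":0},{"hand":0,"tx":0,"ty":0,"tz":0,"spin":0}]'
```

```text
time: 9.7
tool_pos: [541.8, -34.7, 210.3]
tcp_rot: [3.14, 0.003, 0.747]
contact_force: [-4.6, -5.4, 10.1]
grip_width: 0.2
finger_force: 5.0
time: 10.07
tool_pos: [539.1, -37.1, 199.8]
tcp_rot: [3.141, 0.002, 0.747]
contact_force: [-2.0, -2.7, 5.1]
grip_width: 0.1
finger_force: 2.5
```

The knob is going down. I'll continue to the stop.

```bash
python3 -m creep '[{"hand":0,"tx":-0.003,"ty":0,"tz":0.005,"spin":0},{"hand":0,"tx":-0.002,"ty":0,"tz":0.004,"spin":0},{"hand":0,"tx":0,"ty":0,"tz":0,"spin":0}]'
python3 -m creep '[{"hand":0,"tx":-0.002,"ty":0,"tz":0.003,"spin":0},{"hand":0,"tx":0,"ty":0,"tz":0,"spin":0}]'
python3 -m creep '[{"hand":0,"tx":0,"ty":0,"tz":0.002,"spin":0},{"hand":0,"tx":0,"ty":0,"tz":0,"spin":0}]'
```

```text
time: 10.45
tool_pos: [535.6, -39.9, 190.2]
tcp_rot: [-3.142, 0.001, 0.747]
contact_force: [-0.0, -0.7, 2.0]
grip_width: 0.3
finger_force: 1.1
time: 10.7
tool_pos: [534.5, -40.7, 187.3]
tcp_rot: [-3.141, -0.0, 0.747]
contact_force: [0.4, -0.7, 1.4]
grip_width: 0.1
finger_force: 0.9
time: 10.95
tool_pos: [534.4, -41.2, 186.2]
tcp_rot: [3.141, 0.001, 0.747]
contact_force: [-2.8, -2.2, 8.1]
grip_width: 0.7
finger_force: 3.9
```

```bash
python3 -m creep '[{"hand":0,"tx":0,"ty":0,"tz":0.002,"spin":0},{"hand":0,"tx":0,"ty":0,"tz":0,"spin":0}]'
```

```text
time: 11.2
tool_pos: [534.3, -41.5, 184.9]
tcp_rot: [3.14, 0.001, 0.747]
contact_force: [-4.7, -4.5, 12.8]
grip_width: 0.4
finger_force: 6.3
```

The force is well above the 8 N travel force, so this is the stop. I'll back off straight up and check.

```bash
python3 -m creep '[{"hand":0,"tx":0,"ty":0,"tz":-0.02,"spin":0},{"hand":0,"tx":0,"ty":0,"tz":-0.05,"spin":0},{"hand":0,"tx":-0.06,"ty":0,"tz":-0.05,"spin":0},{"hand":0,"tx":-0.06,"ty":0,"tz":0,"spin":0},{"hand":0,"tx":0,"ty":0,"tz":0,"spin":0}]'
python3 - <<'E'
from h import *
a=snap('scene','s5')['color'];b=snap('side','d5')['color'];w=snap('wrist','w5')
f=lambda i,r,c:cv2.resize(i[r:r+150,c:c+150,::-1],(400,400),interpolation=2)
cv2.imwrite('pics/ab5.png',np.hstack([f(a,200,260),f(b,180,270)]))
E
```

```text
time: 11.82
tool_pos: [453.2, -115.7, 293.9]
tcp_rot: [-3.142, 0.0, 0.743]
contact_force: [1.0, 1.1, 0.1]
grip_width: 0.4
finger_force: 0.0
```

View pics/ab5.png

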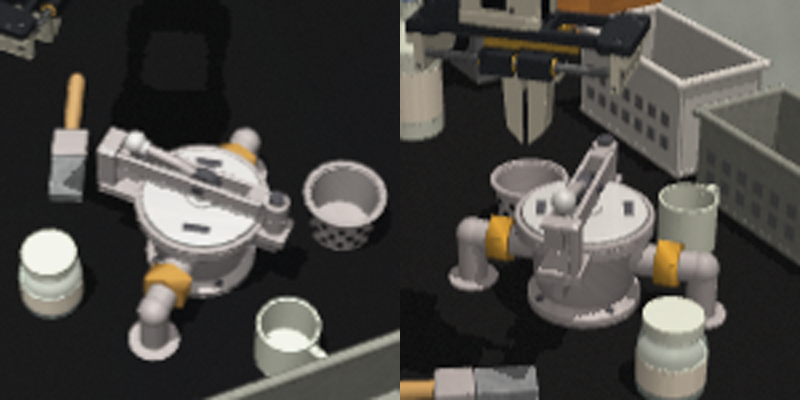

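View pics/w5.png

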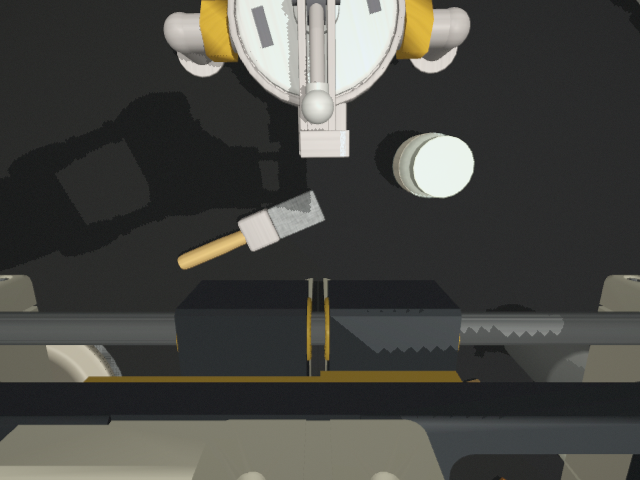

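The strap lies in the catch with the lever down along it; the knob is at wrist (317,105), in line with the strap, and the bystanders are where they were. I'll check the knob's height numerically.

Run:
```python
from h import *
S,D,W=[dict(np.load(f'pics/{n}5.npz')) for n in'sdw']
s=(S,260+135/2.6667,200+142/2.6667);d=(D,270+165/2.6667,180+200/2.6667);w=(W,317,105)
for l in([s,d],[d,w],[s,d,w]):
    k=tri(l);print(k.round(1),np.hypot(*(k[:2]-[588.5,9.5])))
```

```text
[532.2 -46.6 159.3] 79.46564665725992
[531.7 -44.1 158.8] 78.09306187219977
[531.7 -45.2 158.7] 78.88452329328622
```

The knob is about 79 mm out and 159 mm high, which matches fully down, so I'm handing in.

```bash
python3 -c "
from plant import close_job
print(close_job())"
```

```text
the job is handed in; nothing more can be done
None
```

The job is handed in: the strap is home in the catch, the cam lever is down at its stop with the cover clamped in its seat, and the other things on the counter look undisturbed, all in about 12 s of the 54 s allowed.

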